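Drift the seized metering sleeve out of the seed dispenser

TASK

The brass metering sleeve has seized in the throat of the green seed dispenser. Take the orange-handled drift from its wooden rack, push it steadily down through the throat to drive the sleeve out of the bottom into the white bowl, carry on until the drift's shoulder sits on the black sprung collar, and lean on it lightly there for about a second, never hard, for the plastic cracks. Then stand the drift fully back in its rack, and leave the bowl and everything else where it is.

Things in the scene. Friction and masses are not known exactly. Their poses are not given: they have to be found in the camera images.
- dispenser: Green plastic seed dispenser, fixed. Origin on the counter under the throat, on the bore's vertical axis. Throat block 90 mm (x) by 110 mm (y), heights 80 to 120 mm, open beneath to front and back. A 12 mm cheek, 120 mm high, is at y = -61 mm. The drift must not press on any part of it, collar included, with more than 20 N: the plastic cracks.
- hopper_top (a point): Centre of the top of the dispenser's hopper, 136 mm high (146 mm with its door and the black clip), 126 mm along the dispenser's x and 106 mm along y, centred 105 mm to the +y side of the bore.
- bore_top (a point): Centre of the bore's mouth in the block's top face, height 120 mm; vertical bore 22 mm wide, right through. The black feed collar above it, coaxial, on three studs: ring 44 mm across, 17 mm hole, 6 mm thick. Its top is 132 to 144 mm high, set differently each time and not measured: feel for it.
- bore_bottom (a point): Centre of the bore's lower mouth, height 80 mm. The collar gives on a stiff spring, 7 N per mm, 4 mm at most. The drift's shoulder counts as seated when it presses on the collar with 4 N or more, kept up for at least 0.5 s; aim at 10 N for a second.
- sleeve: Seized brass sleeve, 18 mm across, 24 mm long, 35 g, upright in the bore; origin at its centre. Its top starts 6 to 12 mm below the block's top face. Two spring pads at heights 82 to 104 mm clamp it: it slides under a push of roughly 5 to 15 N and falls free when its top passes height 82 mm; the push then drops to nothing. Never press on it with more than 25 N.
- bowl: Shallow white ceramic bowl, loose, 92 mm across, 36 mm high, standing on the counter under the bore; origin at the centre of its underside.
- rack: Fixed wooden block 80 x 80 x 80 mm with a vertical hole 16 mm wide through its middle in which the drift stands; origin at the centre of its underside, z up.
- drift: Steel drift with orange handle, 180 g, loose, upright in the rack at the start with its shoulder on the rack's top (origin 80 mm above the counter). Origin on the axis at the underside of the shoulder, z up along the handle. Below it a round rod 12 mm across, 72 mm long; the shoulder is a disc 30 mm across, 8 mm thick; the handle is round, 22 mm across, from 8 to 76 mm above the origin.
- drift_tip (a point): Centre of the lower end of the drift's rod, 72 mm below the drift's origin.
- drift_handle (a point): Point on the drift's axis at which to grip, 48 mm above its origin; z up.
- fork: Hand fork, 265 mm long along its x, lying on the counter; leave alone. Origin near its middle on the counter.
- scoop: Aluminium scoop, 235 mm long along its x, lying on the counter; leave alone. Origin near its middle on the counter.
- pot: White ceramic plant pot, 110 mm across, 100 mm high; leave alone. Origin under its centre.
- jar: Jar with grey lid, 72 mm across, 100 mm high; leave alone. Origin under its centre.
- tin: Tin, 100 mm across, 130 mm high; leave alone. Origin under its centre.
- spare_sleeve: New aluminium sleeve, 18 mm across, 24 mm high, standing on the counter; leave alone. Origin under its centre.
Not all that is in view belongs to the job. Several things have the shape of the bowl; the one meant has the colours described above.

How it is judged:
By the outcome, as a careful person would: the job done as asked, in the order asked, and still so for the second after the job is handed in, with the robot touching nothing.
It also fails if it takes over 67 s, if anything falls off the work surface, if the arm or the gripper's body presses on something with over 40 N, if the wrist force passes 120 N, or if a joint passes its speed limit or range.

ROBOT

A 7-joint arm with a two-finger parallel gripper is mounted at the origin on the work surface. World frame = base frame: x ahead of the robot, y to its left, z up, the work surface at z = 0. Lengths are in m, angles in rad, forces in N, time in s.
With the tool pointing down it reaches from about 0.4 to 0.85 m from the base axis. Payload 4.5 kg.
Tool frame: the origin (TCP) lies on the centre line of the jaws, within the pads' length; the fingertips stand 14 mm ahead of it and the grasp point (between the pads) lies 5 mm behind it (r.tcp_to_tips is the z of the fingertips in the tool frame, in m); z points along the fingers, y is the direction in which the jaws open and shut (so a half turn about z gives the same grasp; the last joint's range is limited). The gripper opens to 88 mm and grips with 3 to 60 N. Pads are 18 mm wide; open, the fingers measure 123 mm over their backs; the gripper's body (75 mm by 187 mm) begins 45 mm behind the grasp point.
Start: joints at [1.361, 0.689, -0.195, 1.565, 0.157, 0.902, -0.215], TCP at [0.151, -0.607, 0.253] pointing down, gripper open.
Joint ranges: [-3.01, 3.01], [-0.46, 2.08], [-1.47, 1.51], [0.13, 2.56], [-1, 4.14], [0.04, 2.09], [-2.66, 2.66]. Speed limits (rad/s): [2.57, 2.57, 3.14, 3.14, 3.14, 3.14, 3.14].

INTERFACE

Orientations are given as a unit quaternion [x, y, z, w].
In Python, from plant import r, viewer gives the robot as it stands.
- The arm moves only by the shell command python3 -m inch 'ROWS' [FORCE]. ROWS is JSON, a list of rows, each a list of 3 entries, a list of its own where there are three numbers: the closure, from 0 (fully open) to 1 (shut), then the shift along the tool's x, y, z in cm, then the turn about the tool's z in degrees. In form: [[fingers, [x, y, z], yaw], ...]. A call has 1 to 20 rows; each row is the pose to reach, as a shift and turn from the pose commanded when the call began, along the tool's axes at that moment; what a row does not reach only later rows make up. A row lasts 1/10 s, in which the tool goes at most 50 mm and 8.59 degrees, less where a joint would pass 70% of its speed; a pose out of reach is approached as far as the arm can. A call with a gripper value outside its range is refused whole. The fingers move at their own pace and stop on an object; FORCE is the grip in N (left out, the last holds). Time passes only in rows, so rows that repeat a pose let the fingers close. It gives the time, the measured TCP pose, the force and the opening at its end, in the units of the state.
- r.get_state(): the state, without advancing time (a new reading comes with each control period).
- viewer.snapshot(name): name is "scene" or "top" or "wrist"; returns the picture (480x640x3 uint8, red, green, blue); there is no depth.
- viewer.camera_params(name): a dict with "intrinsics" (3x3 intrinsics, pixels), "k1" (the pictures are not rectified: a ray, as slopes to the right and down, at radius r is drawn at 1 + k1 r^2 times it, then the intrinsics apply), "world_to_cam" (4x4, takes a point from world to camera coordinates). Camera axes: x right, y up, looking along -z (the intrinsics and any distortion apply to the point x, -y, -z); pixel columns grow to the right and rows downward; lengths in m; the calibration is good to about 2 mm. A picture is of the moment at which its call begins: read the wrist's pose just before it. camera_params takes no time and is no camera call; for the wrist camera it gives the pose at the moment of the call.
- r.finish_job(): hands the job in, once; it reports no verdict.
Trained networks look in the newest picture that a camera, given by its name, has taken for a name from the list of things; names that differ only in an ending like _2 or _b are one class to them, and where a whole thing is asked for, a point or a joint stands for the part that bears it (a point fixed in the world has none). Each returns a list of dicts, best first, with "p" (0 to 1); they miss things now and then, are a little off and sometimes report something else, mostly with a low value. They report only what shows in the picture. A call takes as long as a camera call. They do not tell look-alikes from the thing itself.
- viewer.outline_of(camera, name): "pixels" (480x640 bool, what is visible of it) and "bbox" ([left, top, width, height] in pixels, round what is visible of it).
The state is a dict: "clock": time; "q": joint angles; "qd": joint speeds; "joint_torque": joint torques, N m; "tool_pos": TCP position; "eef_rot": TCP orientation; "contact_force": force on the tool from outside, world axes, zero at the start; "moment": the same for the moment, N m; "opening": opening from 0.0 (shut) to 1.0 (fully open).
Only numpy, scipy, OpenCV 4.12 (cv2) and the standard library are available. Lean on these libraries where they do the work, as an engineer would, in place of code of your own. Each camera call takes 0.05 s, during which the arm holds its last target.

## Working session

There is one attempt and no reset: what is moved stays moved. The work goes in short steps, Python scripts to look and compute and a shell command to move; the robot and the scene stay as the last step left them, time stands still between calls to the robot, and variables do not carry over. Pictures are saved under pics/ and viewed, and the job is handed in when it is done.

```bash
ls; mkdir -p pics; python3 - <<'E'
from plant import r, viewer
import cv2
for n in ["scene","top","wrist"]:
    im=viewer.snapshot(n); cv2.imwrite(f"pics/{n}0.png",im[:,:,::-1])
    p=viewer.camera_params(n); print(n,p)
s=r.get_state(); print(s, r.tcp_to_tips)
E
```

```text
pics
scene {'intrinsics': array([[513.44555364,   0.        , 316.26894942],
       [  0.        , 513.44555364, 241.28749437],
       [  0.        ,   0.        ,   1.        ]]), 'k1': -0.08123152466250742, 'world_to_cam': array([[-0.33384055,  0.94261807, -0.00465296,  0.17384399],
       [-0.51554718, -0.17845089,  0.83807302,  0.1953994 ],
       [ 0.78915245,  0.28218158,  0.54553824, -1.66214182],
       [ 0.        ,  0.        ,  0.        ,  1.        ]])}
top {'intrinsics': array([[478.66729118,   0.        , 324.00317128],
       [  0.        , 478.66729118, 242.54821123],
       [  0.        ,   0.        ,   1.        ]]), 'k1': -0.13298110463928028, 'world_to_cam': array([[ 0.00198734, -0.99987989,  0.01537048,  0.00528693],
       [ 0.99343385,  0.00373231,  0.11434706, -0.55605375],
       [-0.11439069,  0.01504231,  0.99332195, -1.33914629],
       [ 0.        ,  0.        ,  0.        ,  1.        ]])}
wrist {'intrinsics': array([[333.53849326,   0.        , 323.59039697],
       [  0.        , 333.53849326, 236.67598989],
       [  0.        ,   0.        ,   1.  
[... 297 characters left out ...]
])}
{'clock': 0.15, 'q': array([ 1.3608192 ,  0.68976563, -0.19454001,  1.56605356,  0.15730475,
        0.90252713, -0.21512564]), 'qd': array([ 0.00062452, -0.00072624, -0.00137091, -0.00486689,  0.00043778,
        0.00015598, -0.00054972]), 'joint_torque': array([-1.81409181e-03, -5.27864671e+01, -1.26872689e+00, -1.53586543e+01,
       -5.25220355e-02,  3.86335625e-03,  1.20151990e-04]), 'tool_pos': array([ 0.15072029, -0.60609672,  0.25212437]), 'eef_rot': array([ 9.92577750e-01,  1.21609809e-01, -1.32690732e-04, -6.68487381e-04]), 'contact_force': array([-0.08416144, -0.45814229, -0.63849287]), 'moment': array([0.011219  , 0.00317339, 0.02499905]), 'opening': 1.0006738457691455} 0.014
```

View pics/scene0.png

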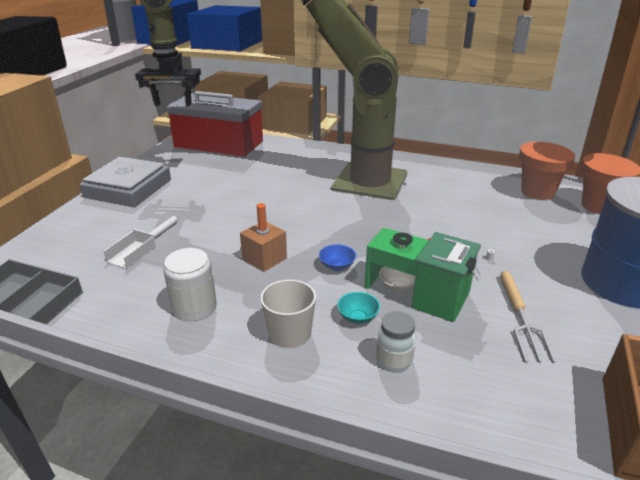

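View pics/top0.png

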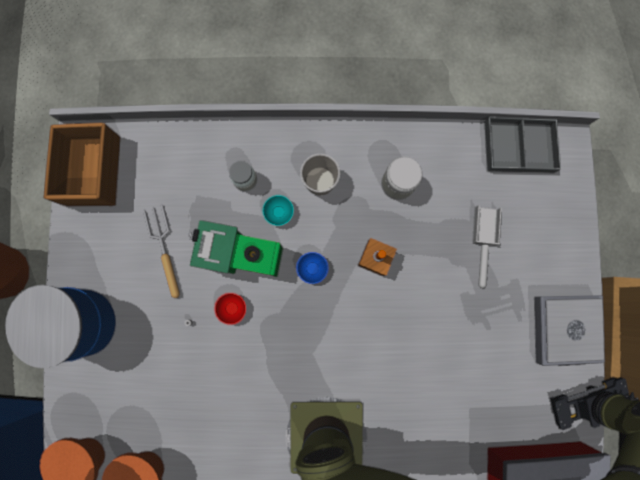

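```bash
cat > h.py <<'E'
import numpy as np, cv2
from plant import r, viewer
from scipy.spatial.transform import Rotation as R
F=np.diag([1,-1,-1.])
def par(n):
    p=viewer.camera_params(n); return p['intrinsics'],np.array([p['k1'],0,0,0,0]),p['world_to_cam']
def proj(n,P):
    K,d,T=par(n); P=np.atleast_2d(P).astype(float)
    M=F@T[:3,:3]; t=F@T[:3,3]
    return cv2.projectPoints(P,cv2.Rodrigues(M)[0],t,K,d)[0][:,0]
def ray(n,uv):
    K,d,T=par(n); x=cv2.undistortPoints(np.array([[uv]],float),K,d)[0,0]
    M=F@T[:3,:3]; c=-T[:3,:3].T@T[:3,3]; v=M.T@np.array([x[0],x[1],1]); return c,v/np.linalg.norm(v)
def atz(n,uv,z):
    c,v=ray(n,uv); return c+v*(z-c[2])/v[2]
E
python3 - <<'E'
from h import *
for n in ["scene","top"]:
    viewer.snapshot(n)
    for o in ["drift","rack","dispenser","bowl"]:
        for d in viewer.outline_of(n,o)[:4]:
            ys,xs=np.nonzero(d['pixels']); print(n,o,round(d['p'],2),d['bbox'],xs.mean().round(1),ys.mean().round(1),len(xs))
E
```

```text
scene drift 0.36 [367.5, 226.3, 112.2, 96.2] 426.5 268.2 6654
scene rack 0.97 [241.0, 221.2, 48.6, 49.9] 263.6 246.8 1672
scene dispenser 0.56 [364.9, 227.2, 115.5, 95.4] 426.6 268.3 6544
scene bowl 0.91 [337.3, 291.3, 41.8, 32.3] 358.1 307.4 1004
scene bowl 0.83 [317.2, 243.2, 36.2, 29.3] 336.6 256.8 779
scene bowl 0.56 [380.4, 269.0, 33.6, 23.1] 396.2 279.3 629
scene bowl 0.45 [499.1, 270.6, 51.8, 89.3] 516.6 302.9 609
top drift 0.71 [189.4, 223.8, 95.6, 54.8] 233.1 250.2 3662
top drift 0.62 [373.3, 250.5, 11.2, 13.5] 379.1 255.3 128
top rack 0.66 [358.5, 241.1, 35.6, 38.9] 376.4 257.4 849
top dispenser 0.77 [190.3, 220.1, 92.1, 56.9] 232.9 250.3 3588
top bowl 0.76 [212.1, 292.7, 35.1, 33.2] 229.9 308.4 840
top bowl 0.71 [264.0, 194.3, 31.1, 31.5] 277.9 209.9 764
top bowl 0.61 [300.9, 251.0, 30.2, 32.9] 312.4 267.4 809
top bowl 0.55 [373.5, 252.8, 14.2, 8.2] 378.6 255.4 129
```

The scene shows the drift (orange handle) at (262,218) in the wooden rack at (264,246), the green dispenser at (425,268) with the white bowl under it at (397,279), and decoy bowls: blue (337,257), cyan (358,307) and red (top view 230,308). I only see one orange-handled drift. The fork's orange handle (512,290) could be confused with it by colour, but not by shape. Next, a close crop to check the choice.

```bash
python3 - <<'E'
from h import *
s=cv2.imread("pics/scene0.png");t=cv2.imread("pics/top0.png")
a=cv2.resize(s[195:275,225:305],(400,400),interpolation=cv2.INTER_CUBIC)
b=cv2.resize(t[220:290,345:415],(400,400),interpolation=cv2.INTER_CUBIC)
c=cv2.resize(s[220:320,360:485],(400,320),interpolation=cv2.INTER_CUBIC); 
d=cv2.resize(t[215:285,185:290],(400,267),interpolation=cv2.INTER_CUBIC)
o=np.zeros((600,800,3),np.uint8);
o[:300,:300]=cv2.resize(a,(300,300));o[:300,400:700]=cv2.resize(b,(300,300));o[300:600,:375]=cv2.resize(c,(375,300));o[300:567,400:]=d
cv2.imwrite("pics/crop1.png",o)
# color segmentation: drift handle top view top end
hsv=cv2.cvtColor(s,cv2.COLOR_BGR2HSV); m=(hsv[...,0]<14)&(hsv[...,1]>190)&(hsv[...,2]>120)
m[:,:225]=0;m[:,305:]=0;m[:195]=0;m[275:]=0
ys,xs=np.nonzero(m);print(xs.min(),xs.max(),ys.min(),ys.max())
for y in range(200,236,4):
    k=xs[ys==y]; print(y,k.min() if len(k) else None,k.max() if len(k) else None)
E
```

```text
Traceback (most recent call last):
ValueError: zero-size array to reduction operation minimum which has no identity
```

View pics/crop1.png

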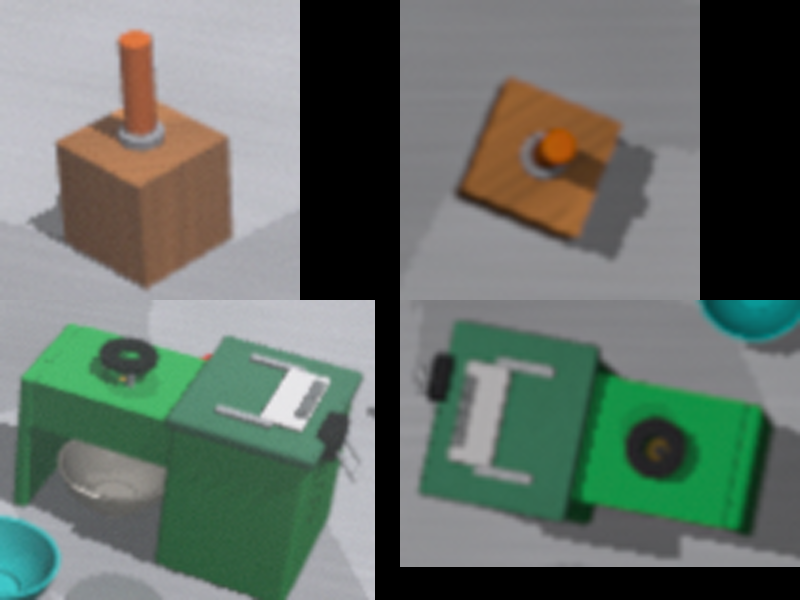

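The crop confirms one drift, standing in the rack: handle top at scene px (261,206), and collar at scene (403,239) and top (252,254). The white bowl is under the throat. Now to fit the poses.

```bash
cat > fit.py <<'E'
from h import *
from scipy.optimize import least_squares
T1=lambda u,v:(345+(u-400)/4.286-.5,220+v/4.286-.5); S1=lambda u,v:(225+u/3.75-.5,195+v/3.75-.5)
S2=lambda u,v:(360+u/3-.5,220+(v-300)/3-.5); T2=lambda u,v:(185+(u-400)/3.81-.5,215+(v-300)/3.81-.5)
def fit(obs,x0,name):
    def res(p,full=False):
        c,s=np.cos(p[2]),np.sin(p[2]); out=[]
        for cam in ("scene","top"):
            o=[q for q in obs if q[0]==cam]
            P=np.array([q[1] for q in o],float); W=P.copy()
            W[:,0]=p[0]+c*P[:,0]-s*P[:,1]; W[:,1]=p[1]+s*P[:,0]+c*P[:,1]
            if len(p)>3:
                W[P[:,2]<0,2]=p[3]
            out.append(proj(cam,W)-np.array([q[2] for q in o]))
        return np.vstack(out).ravel()
    f=least_squares(res,x0,loss='soft_l1'); print(name,f.x.round(4),np.degrees(f.x[2]).round(1)); print(res(f.x).reshape(-1,2).round(1).tolist()); return f.x
a=.04
for y0 in (-.3,):
    # corners A(far robot-left in top view)... order around
    pass
# rack: top view corners: up (510,78), right(620,122), bottom(580,238), left(463,185)
# top view: right=-y, up=+x ; order clockwise in image
C=[(a,a,.08),(a,-a,.08),(-a,-a,.08),(-a,a,.08)]
rk=[("top",C[0],T1(510,78)),("top",C[1],T1(622,122)),("top",C[2],T1(582,238)),("top",C[3],T1(465,185)),
 ("top",(0,0,.156),T1(559,147)),("top",(0,0,.088),T1(543,154)),
 ("scene",C[0],S1(143,185)),("scene",C[1],S1(58,145)),("scene",C[3],S1(230,138)),("scene",(a,a,0),S1(147,287)),("scene",(a,-a,0),S1(64,238)),("scene",(-a,a,0),S1(232,235)),
 ("scene",(0,0,.156),S1(136,40)),("scene",(0,0,.088),S1(141,134))]
g=atz("top",T1(543,154),.088); print(g, atz("scene",S1(136,40),.156))
fit(rk,[g[0],g[1],-.3],"rack")
g=atz("top",T2(655,448),.138); print(g)
H=lambda x,y,z:(x*.063,.105+y*.053,z)
dp=[("top",(0,0,-1),T2(656,448)),("scene",(0,0,-1),S2(129,357)),
 ("top",H(1,1,.136),T2(458,322)),("top",H(1,-1,.136),T2(600,346)),("top",H(-1,-1,.136),T2(567,517)),("top",H(-1,1,.136),T2(421,493)),
 ("top",(.045,-.067,.12),T2(765,405)),("top",(-.045,-.067,.12),T2(747,529)),
 ("scene",H(1,1,.136),S2(318,462)),("scene",H(1,-1,.136),S2(166,415)),("scene",H(-1,-1,.136),S2(225,338)),("scene",H(-1,1,.136),S2(361,374)),
 ("scene",(.045,-.067,.12),S2(22,380)),("scene",(-.045,-.067,.12),S2(70,327))]
fit(dp,[g[0],g[1],-.15,.138],"disp")
E
python3 fit.py
```

```text
[ 0.51450038 -0.14032852  0.088     ] [ 0.51575866 -0.13988527  0.156     ]
rack [ 0.5133 -0.1418 -0.378 ] -21.7
[[-0.7, 0.7], [-0.7, -0.4], [-0.2, -0.4], [0.3, 0.9], [0.4, 1.6], [0.4, 0.6], [-0.3, -0.6], [0.1, -1.2], [-0.4, -0.3], [0.2, 0.1], [-0.7, -0.1], [-0.3, 1.5], [0.1, -0.2], [0.5, 0.4]]
[0.51444292 0.19977642 0.138     ]
disp [ 0.5158  0.1994 -0.1755  0.1339] -10.1
[[-0.2, -0.0], [-0.6, 0.1], [-0.2, 0.9], [-0.2, -1.6], [1.2, -1.0], [-1.2, -0.7], [-0.9, -1.7], [0.1, -0.4], [-1.1, -1.0], [0.2, -0.4], [-0.5, 1.4], [-1.0, 0.4], [-0.1, -0.6], [-1.7, -0.1]]
```

```bash
cat >> h.py <<'E'
def st():
    s=r.get_state(); return s
def delta(target, frm=None):
    "world target -> tool-axes cm"
    s=st(); Rt=R.from_quat(s['eef_rot']).as_matrix(); return (Rt.T@(np.array(target)-s['tool_pos'])*100).round(2)
E
python3 - <<'E'
from h import *
T=par("wrist")[2]; s=st(); Rt=R.from_quat(s['eef_rot']).as_matrix()
print("cam in tool",Rt.T@(-T[:3,:3].T@T[:3,3]-s['tool_pos']),"look",Rt.T@(-T[2,:3]))
print(s['clock'],delta([.43,-.15,.27]),Rt.round(3))
E
```

```text
cam in tool [ 0.0659158   0.0003612  -0.13145626] look [-2.55623712e-01 -9.47276200e-04  9.66775889e-01]
0.65 [ 38.1  -37.57  -1.73] [[ 0.97   0.241  0.   ]
 [ 0.241 -0.97  -0.   ]
 [ 0.     0.    -1.   ]]
```

```bash
python3 - <<'E'
from h import *
print(delta([.5145,-.141,.25]))
E
```

```text
[ 46.52 -36.4    0.27]
```

```bash
python3 -m inch '[[0,[3,-2.4,-0.2],0],[0,[7,-5.6,-0.2],0],[0,[11,-8.7,-0.2],0],[0,[15,-11.8,-0.2],0],[0,[19,-14.9,-0.2],0],[0,[23,-18,-0.2],0],[0,[27,-21.2,-0.2],0],[0,[31,-24.3,-0.2],0],[0,[35,-27.4,-0.2],0],[0,[39,-30.5,-0.2],0],[0,[42,-32.9,0],0],[0,[44.5,-34.8,0],0],[0,[46,-36,0],0],[0,[46.5,-36.4,0],0],[0,[46.5,-36.4,0],0],[0,[46.5,-36.4,0],0],[0,[46.5,-36.4,0],0]]'
python3 - <<'E'
from h import *
s=st(); im=viewer.snapshot("wrist")[:,:,::-1].copy(); cv2.imwrite("pics/w1.png",im)
print(s['tool_pos'],s['q'],s['contact_force'])
for P in ([.5145,-.141,.156],[.5145,-.141,.088]): print(proj("wrist",P))
for d in viewer.outline_of("wrist","drift")[:3]+viewer.outline_of("wrist","rack")[:2]: print(d['p'],d['bbox'])
E
```

```text
clock: 2.35
tool_pos: [0.5133, -0.1427, 0.2527]
eef_rot: [0.993, 0.12, -0.0, 0.0]
contact_force: [0.1, 0.1, 0.5]
opening: 1.003
[ 0.51329252 -0.14274071  0.25272752] [ 0.26813752  0.56686663 -0.13444178  1.84528765  0.1088027   0.73709529
 -1.25594712] [0.11528116 0.12645093 0.53729085]
[[321.52120802 242.25172434]]
[[321.99919686 221.84976509]]
0.97 [307.5, 203.7, 30.3, 54.2]
0.8 [264.8, 156.5, 115.6, 118.1]
```

View pics/w1.png

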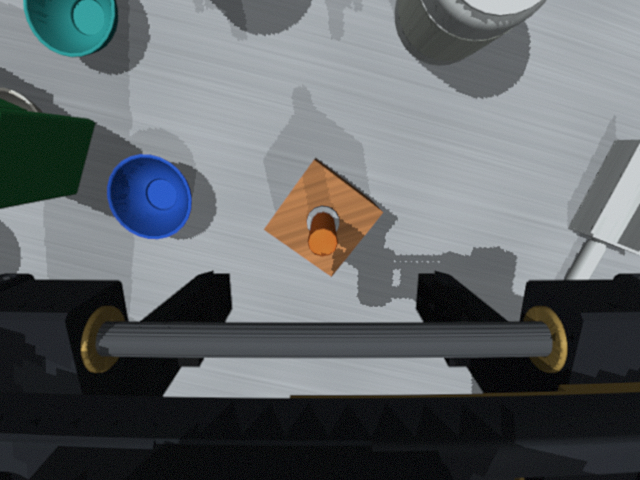

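```bash
python3 - <<'E'
from h import *
im=cv2.imread("pics/w1.png")
hsv=cv2.cvtColor(im,cv2.COLOR_BGR2HSV)
c=hsv[200:262,300:345]; print(c[43,22],c[25,22],im[243,322],im[225,322])
m=((c[...,0]<13)&(c[...,1]>200)).astype(np.uint8)
V=c[...,2]
top=m&(V>V[43,22]-25)
cs,_=cv2.findContours(top.astype(np.uint8),0,1); k=max(cs,key=cv2.contourArea); e=cv2.fitEllipse(k); print(e)
ctr=(e[0][0]+300,e[0][1]+200); print(ctr, atz("wrist",ctr,.156))
ys,xs=np.nonzero(m); print(xs.min()+300,xs.max()+300,ys.min()+200,ys.max()+200)
print(delta([.514,-.1415,.123]))
E
```

```text
[ 14 190 197] [ 11 200  88] [ 50 117 197] [19 45 88]Traceback (most recent call last):
  File "<stdin>", line 8, in <module>
ValueError: max() iterable argument is empty
```

```bash
python3 - <<'E'
from h import *
im=cv2.imread("pics/w1.png")
m=((im[...,2]>150)&(im[...,0]<90)&(im[...,1]<135)).astype(np.uint8); m[:200]=0;m[262:]=0;m[:,:303]=0;m[:,342:]=0
cs,_=cv2.findContours(m,0,1); k=max(cs,key=cv2.contourArea); e=cv2.fitEllipse(k); print(e,cv2.boundingRect(k))
print(atz("wrist",e[0],.156), delta([.514,-.1415,.123]))
E
```

```text
((321.46429443359375, 228.30345153808594), (39.69306945800781, 67.8914566040039), 3.5857512950897217) (303, 200, 39, 62)
[ 0.52472578 -0.13799935  0.156     ] [ 0.04 -0.05 12.98]
```

```bash
python3 -m inch '[[0,[0,0,2],0],[0,[0,0,4.5],0],[0,[0,0,7],0],[0,[0,0,9.5],0],[0,[0,0,11.5],0],[0,[0,0,12.6],0],[0,[0,0,13],0],[0,[0,0,13],0],[0.6,[0,0,13],0],[0.7,[0,0,13],0],[0.8,[0,0,13],0],[1,[0,0,13],0],[1,[0,0,13],0],[1,[0,0,13],0],[1,[0,0,13],0],[1,[0,0,13],0]]' 40
```

```text
clock: 4.1
tool_pos: [0.5142, -0.1411, 0.1227]
eef_rot: [0.993, 0.122, -0.0, 0.0]
contact_force: [0.5, 0.8, -0.3]
opening: 0.302
```

```bash
python3 -m inch '[[1,[0,0,0],0],[1,[0,0,0],0],[1,[0,0,0],0],[1,[0,0,0],0]]' 45; python3 - <<'E'
from h import *
im=viewer.snapshot("wrist")[:,:,::-1]; cv2.imwrite("pics/w2.png",im)
E
```

```text
clock: 4.5
tool_pos: [0.5143, -0.1411, 0.1226]
eef_rot: [0.993, 0.122, -0.0, 0.0]
contact_force: [0.5, -0.8, -0.4]
opening: 0.238
```

View pics/w2.png

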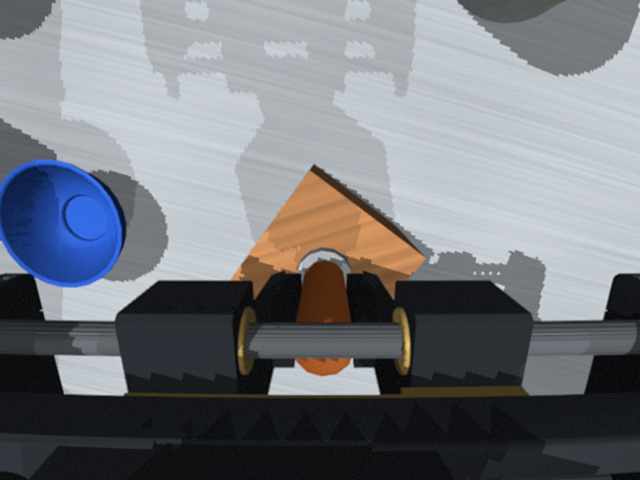

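The handle sits between the pads at (323,320), the shoulder ring shows at (323,260), and the opening matches 22 mm. Lift it out.

```bash
python3 -m inch '[[1,[0,0,-0.5],0],[1,[0,0,-1.5],0],[1,[0,0,-3],0],[1,[0,0,-5],0],[1,[0,0,-7],0],[1,[0,0,-9],0],[1,[0,0,-11],0],[1,[0,0,-13],0],[1,[0,0,-14.5],0],[1,[0,0,-15.5],0],[1,[0,0,-16],0],[1,[0,0,-16],0],[1,[0,0,-16],0]]' 45; python3 - <<'E'
from h import *
for n in("wrist","scene"):
  im=viewer.snapshot(n)[:,:,::-1]; cv2.imwrite(f"pics/{n}3.png",im)
s=st(); T=s['tool_pos']; print(T,delta([.5155,.1995,.287]),s['contact_force'])
w=cv2.imread("pics/wrist3.png");c=cv2.imread("pics/scene3.png")
o=np.hstack([cv2.resize(w[160:400,200:440],(400,400)),cv2.resize(c[120:280,180:340],(400,400))]);cv2.imwrite("pics/c3.png",o)
a=np.array([0,0,1.])
for z in(.153,.033,-.038):
  P=T+[0,0,z-.153+.033]; print(z,proj("scene",T+[0,0,z-.033]),)
E
```

```text
clock: 5.85
tool_pos: [0.5138, -0.141, 0.2822]
eef_rot: [0.993, 0.122, -0.001, -0.0]
contact_force: [-0.3, -0.4, -1.4]
opening: 0.239
[ 0.513747   -0.14094669  0.28195388] [  8.39 -33.    -0.5 ] [-0.46188762  0.00229257 -2.0792234 ]
0.153 [[253.61924337 102.8482511 ]]
0.033 [[257.22983971 155.31098317]]
-0.038 [[259.23161843 183.82539891]]
```

View pics/c3.png

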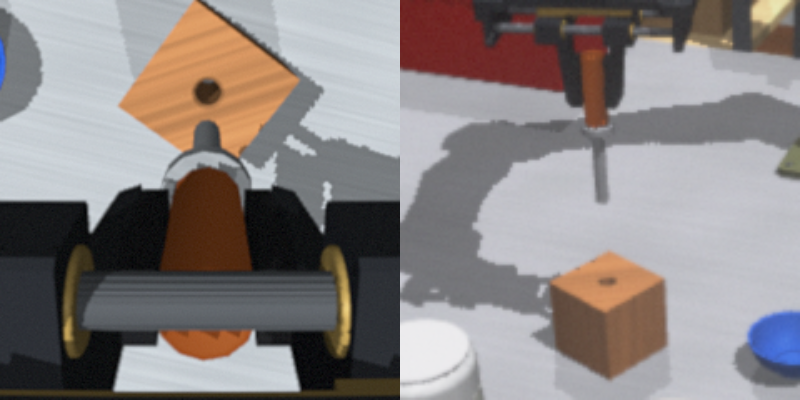

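Wrist picture: the drift is out, with the rod tip near (324,232) and the empty rack hole at (324,215). The scene crop shows it hanging upright.

```bash
python3 - <<'E'
from h import *
w=cv2.imread("pics/wrist3.png"); o=cv2.resize(w[190:290,274:374],(600,600),interpolation=cv2.INTER_CUBIC);cv2.imwrite("pics/c4.png",o)
s=st(); T=s['tool_pos']; Rm=R.from_quat(s['eef_rot']).as_matrix()
for z in (.115,.043,.035):
  for x,y in ((0,0),(.006,0),(-.006,0),(0,.006),(0,-.006)) if z>.1 else ((0,0),(.015,0),(-.015,0),(0,.015),(0,-.015)):
    u=proj("wrist",T+Rm@[x,y,z])[0]; print(z,x,y,u.round(1),((u-[274,190])*6).round())
u=(200+207*.6,160+92*.6); print("hole",u,atz("wrist",u,.08))
E
```

```text
0.115 0 0 [323.4 237.7] [297. 286.]
0.115 0.006 0 [323.4 230. ] [297. 240.]
0.115 -0.006 0 [323.4 245.2] [297. 331.]
0.115 0 0.006 [331.3 237.7] [344. 286.]
0.115 0 -0.006 [315.6 237.7] [250. 286.]
0.043 0 0 [323.2 271.1] [295. 487.]
0.043 0.015 0 [323.2 245.2] [295. 331.]
0.043 -0.015 0 [323.3 295.9] [296. 635.]
0.043 0 0.015 [350.2 271.1] [457. 487.]
0.043 0 -0.015 [296.3 271.1] [134. 487.]
0.035 0 0 [323.2 276.4] [295. 519.]
0.035 0.015 0 [323.2 249.5] [295. 357.]
0.035 -0.015 0 [323.2 302.2] [295. 673.]
0.035 0 0.015 [351.3 276.4] [464. 519.]
0.035 0 -0.015 [295.1 276.4] [127. 518.]
hole (324.2, 215.2) [ 0.5139361  -0.14143589  0.08      ]
```

View pics/c4.png

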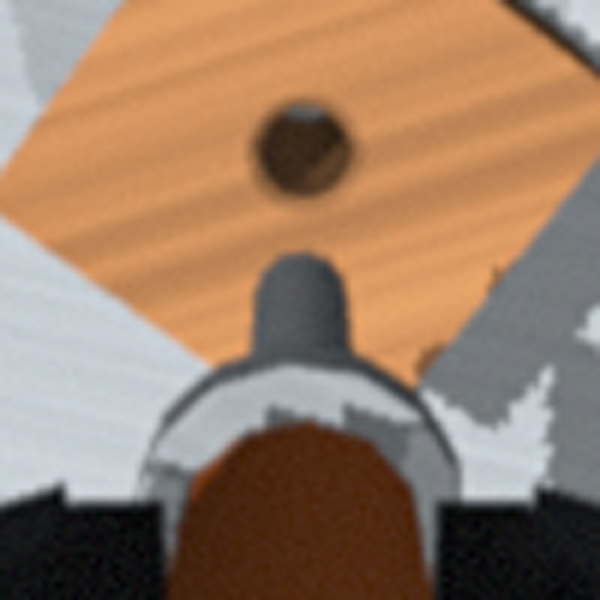

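```bash
python3 - <<'E'
from h import *
print(delta([.5168,.2004,.335]))
E
```

```text
[  8.53 -33.05  -5.3 ]
```

```bash
python3 -m inch '[[1,[0.3,-1,-1],0],[1,[0.9,-3.5,-2],0],[1,[1.7,-6.5,-3],0],[1,[2.6,-10,-4],0],[1,[3.5,-13.5,-5],0],[1,[4.4,-17,-5.3],0],[1,[5.3,-20.5,-5.3],0],[1,[6.2,-24,-5.3],0],[1,[7.1,-27.5,-5.3],0],[1,[7.8,-30,-5.3],0],[1,[8.3,-32,-5.3],0],[1,[8.5,-33,-5.3],0],[1,[8.5,-33,-5.3],0],[1,[8.5,-33,-5.3],0],[1,[8.5,-33,-5.3],0]]' 45; python3 - <<'E'
from h import *
s=st();im=viewer.snapshot("wrist")[:,:,::-1]; cv2.imwrite("pics/w5.png",im)
T=s['tool_pos']; Rm=R.from_quat(s['eef_rot']).as_matrix(); print(T,s['eef_rot'],s['contact_force'],s['clock'])
for P in ([.5155,.1995,.134],[.5155,.1995,.12]): print(proj("wrist",P),proj("wrist",P)-[274,170])
print(proj("wrist",T+Rm@[-.0015,.0005,.115])-[274,170])
o=cv2.resize(im[170:270,274:374],(600,600),interpolation=cv2.INTER_CUBIC);cv2.imwrite("pics/c5.png",o)
E
```

```text
clock: 7.45
tool_pos: [0.5173, 0.1979, 0.3357]
eef_rot: [0.993, 0.12, -0.0, 0.001]
contact_force: [-0.3, -0.0, -1.8]
opening: 0.237
[0.51729747 0.19794051 0.33573292] [ 9.92724212e-01  1.20408509e-01 -9.79269470e-05  6.47506653e-04] [-0.26847677 -0.02427005 -1.76280873] 7.45
[[321.55906495 216.91661959]] [[47.55906495 46.91661959]]
[[321.63661776 214.29055701]] [[47.63661776 44.29055701]]
[[50.27544736 69.60548474]]
```

View pics/w5.png

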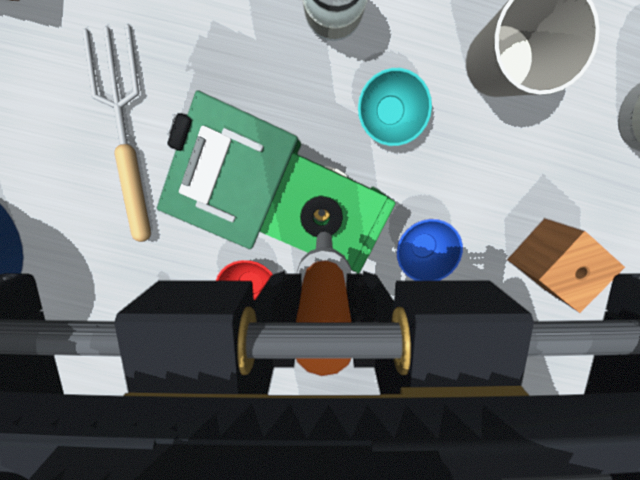

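View pics/c5.png

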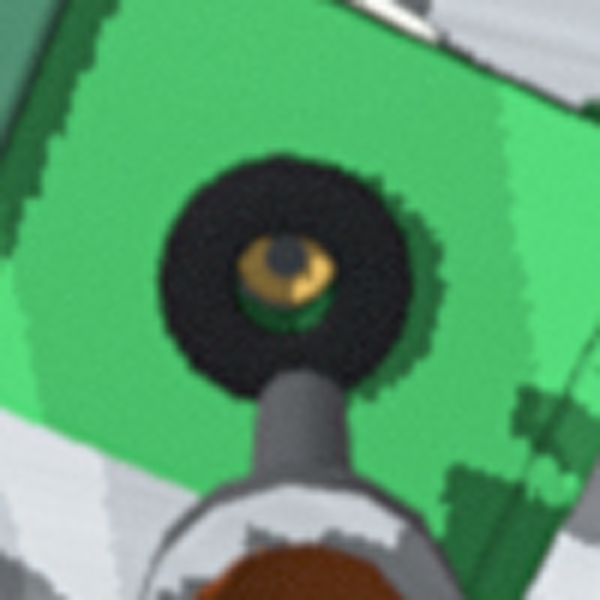

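The wrist picture shows the collar ring centred at about (321,216), with the brass sleeve in its hole and the rod tip at (324,232). Working out the alignment in the camera frame, for both ends of the drift.

```bash
python3 - <<'E'
from h import *
s=st(); T=s['tool_pos']; Rm=R.from_quat(s['eef_rot']).as_matrix()
def px(x,y): return ((x+.5)/6-.5+274,(y+.5)/6-.5+170)
tz=T[2]-.115
e=Rm.T@(atz("wrist",px(300,370),tz)-T); print("tip centre tool",e-[.006,0,0])
e2=Rm.T@(atz("wrist",px(302,485),T[2]-.035)-T); print("shoulder top edge tool",e2-[.015,0,0])
tipw=T+Rm@(e-[.006,0,0])
for z in(.132,.137,.142):
  c=atz("wrist",px(286,280),z); print(z,c,"need tool cm",(Rm.T@(c-tipw)*100).round(2))
  d=np.linalg.norm(c-ray("wrist",(320,240))[0]); 
  a=atz("wrist",px(160,280),z);b=atz("wrist",px(412,280),z); print("diam",np.linalg.norm(a-b))
E
```

```text
tip centre tool [-0.00098561  0.00012862  0.11499932]
shoulder top edge tool [-0.00051839  0.00038392  0.0349979 ]
0.132 [0.51570369 0.19988744 0.132     ] need tool cm [-0.01 -0.25  8.88]
diam 0.04297921026705054
0.137 [0.51668386 0.20009219 0.137     ] need tool cm [ 0.09 -0.24  8.38]
diam 0.04233812337927042
0.142 [0.51766404 0.20029693 0.142     ] need tool cm [ 0.19 -0.24  7.88]
diam 0.04169703649149033
```

```bash
python3 -m inch '[[1,[0,-0.1,1],0],[1,[0,-0.2,2.5],0],[1,[0,-0.2,4],0],[1,[0,-0.2,5.2],0],[1,[0,-0.2,5.8],0],[1,[0,-0.2,6],0],[1,[0,-0.2,6],0],[1,[0,-0.2,6],0]]' 45; python3 - <<'E'
from h import *
s=st(); T=s['tool_pos']; Rm=R.from_quat(s['eef_rot']).as_matrix(); print(T, s['contact_force'])
b=[]
for n,(x,y) in (("wrist",(274,190)),("scene",(365,190)),("top",(220,220))):
  im=viewer.snapshot(n)[:,:,::-1]; cv2.imwrite(f"pics/{n}6.png",im)
  w={'wrist':100,'scene':70,'top':60}[n]
  b.append(cv2.resize(im[y:y+w,x:x+w],(260,260) if n=='top' else ((266,266) if 0 else (260,260)),interpolation=cv2.INTER_CUBIC))
cv2.imwrite("pics/c6.png",np.hstack(b))
tip=T+Rm@[-.001,.0001,.115]; print("tip",tip)
E
```

```text
clock: 8.3
tool_pos: [0.517, 0.2018, 0.2762]
eef_rot: [0.993, 0.122, 0.001, -0.0]
contact_force: [-0.2, 0.6, -1.9]
opening: 0.241
[0.51698724 0.20183654 0.2762194 ] [-0.16130556  0.56830295 -1.90795724]
tip [0.51616819 0.20154997 0.16121828]
```

View pics/c6.png

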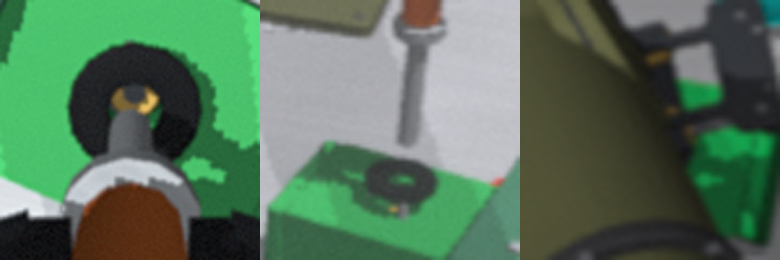

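```bash
python3 -m inch '[[1,[0,0.1,0],0],[1,[0,0.15,0.2],0],[1,[0,0.15,0.3],0],[1,[0,0.15,0.3],0],[1,[0,0.15,0.3],0]]' 45; python3 - <<'E'
from h import *
s=st(); T=s['tool_pos']; Rm=R.from_quat(s['eef_rot']).as_matrix(); print(T, s['contact_force'])
b=[]
for n,(x,y) in (("wrist",(284,190)),("scene",(365,190))):
  im=viewer.snapshot(n)[:,:,::-1]; cv2.imwrite(f"pics/{n}7.png",im)
  w=80
  b.append(cv2.resize(im[y:y+w,x:x+w],(400,400),interpolation=cv2.INTER_CUBIC))
cv2.imwrite("pics/c7.png",np.hstack(b))
tip=T+Rm@[-.001,.0001,.115]; print("tip",tip)
def px(x,y): return ((x+.5)/5-.5+284,(y+.5)/5-.5+190)
for p in ([*tip],[*(tip+Rm@[.006,0,0])]): print("tip proj w",(proj("wrist",p)[0]-[284,190])*5, "s",(proj("scene",p)[0]-[365,190])*5)
for z in (.132,.136,.14):
  P=[tip[0],tip[1],z]; print(z,"w",(proj("wrist",P)[0]-[284,190])*5,"s",(proj("scene",P)[0]-[365,190])*5)
E
```

```text
clock: 8.95
tool_pos: [0.5169, 0.2002, 0.2726]
eef_rot: [0.993, 0.122, -0.0, 0.0]
contact_force: [-0.4, -0.2, -1.2]
opening: 0.24
[0.51691231 0.20023546 0.27261472] [-0.44753314 -0.24807851 -1.21346038]
tip [0.51594807 0.19988455 0.1576149 ]
tip proj w [197.79179738 244.95136441] s [192.05161554 196.98606641]
tip proj w [197.79219459 206.92689286] s [192.68443262 204.25819667]
0.132 w [197.94985137 204.97331898] s [186.96019812 246.52494278]
0.136 w [197.92703606 210.74412764] s [187.74873211 238.86942234]
0.14 w [197.90357307 216.67878187] s [188.53967582 231.1843374 ]
```

View pics/c7.png

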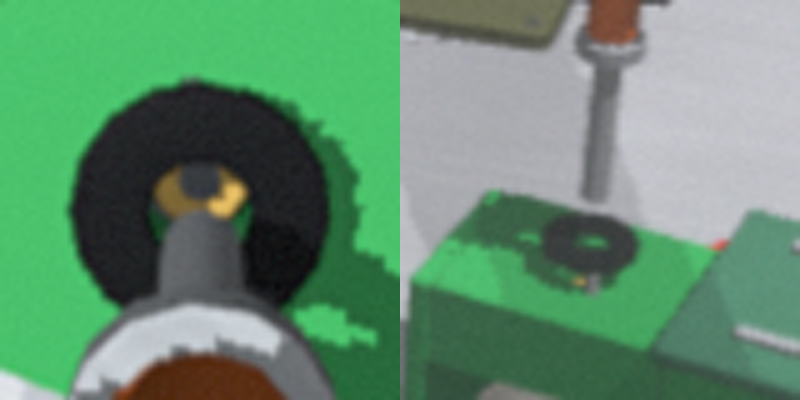

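Aligned to within about 1 mm: ring centre (200,210) and rod (201) agree in the wrist crop, and both agree in the scene crop. Entering the collar gently.

```bash
python3 -m inch '[[1,[0,0,0.7],0],[1,[0,0,1.4],0],[1,[0,0,1.8],0],[1,[0,0,2.1],0],[1,[0,0,2.3],0],[1,[0,0,2.3],0]]' 45; python3 -m inch '[[1,[0,0,0.1],0],[1,[0,0,0.2],0],[1,[0,0,0.3],0],[1,[0,0,0.3],0]]'; python3 -m inch '[[1,[0,0,0.2],0],[1,[0,0,0.4],0],[1,[0,0,0.6],0],[1,[0,0,0.6],0]]'
```

```text
clock: 9.65
tool_pos: [0.5169, 0.2002, 0.2494]
eef_rot: [0.993, 0.122, -0.0, 0.0]
contact_force: [-0.1, 0.3, -1.9]
opening: 0.24
clock: 10.05
tool_pos: [0.5169, 0.2002, 0.2466]
eef_rot: [0.993, 0.122, -0.0, 0.0]
contact_force: [-0.7, -0.4, -1.3]
opening: 0.239
clock: 10.45
tool_pos: [0.5168, 0.2001, 0.2403]
eef_rot: [0.993, 0.122, -0.0, 0.0]
contact_force: [-0.8, -0.1, -1.2]
opening: 0.238
```

```bash
python3 -m inch '[[1,[0,0,0.2],0],[1,[0,0,0.4],0],[1,[0,0,0.6],0],[1,[0,0,0.8],0],[1,[0,0,0.95],0],[1,[0,0,1.0],0]]'; python3 -m inch '[[1,[0,0,0.1],0],[1,[0,0,0.2],0],[1,[0,0,0.3],0]]';python3 -m inch '[[1,[0,0,0.1],0],[1,[0,0,0.2],0],[1,[0,0,0.3],0]]'
```

```text
clock: 11.05
tool_pos: [0.5169, 0.2002, 0.2305]
eef_rot: [0.993, 0.122, -0.0, 0.0]
contact_force: [0.9, 0.1, -1.2]
opening: 0.241
clock: 11.35
tool_pos: [0.517, 0.2002, 0.2277]
eef_rot: [0.993, 0.122, 0.0, 0.0]
contact_force: [-0.0, 0.4, -1.6]
opening: 0.235
clock: 11.65
tool_pos: [0.517, 0.2002, 0.2246]
eef_rot: [0.993, 0.122, 0.0, 0.0]
contact_force: [-0.3, 0.5, 3.8]
opening: 0.237
```

```bash
python3 -m inch '[[1,[0,0,0.1],0],[1,[0,0,0.2],0]]' 50;python3 -m inch '[[1,[0,0,0.1],0],[1,[0,0,0.2],0],[1,[0,0,0.3],0]]'
```

```text
clock: 11.85
tool_pos: [0.5175, 0.2005, 0.2238]
eef_rot: [0.993, 0.122, 0.001, -0.0]
contact_force: [-1.8, -0.7, 6.8]
opening: 0.238
clock: 12.15
tool_pos: [0.5176, 0.2006, 0.221]
eef_rot: [0.993, 0.122, 0.001, -0.0]
contact_force: [-1.1, -0.5, 8.5]
opening: 0.24
```

```bash
python3 -m inch '[[1,[0,0,0.1],0],[1,[0,0,0.2],0],[1,[0,0,0.3],0],[1,[0,0,0.4],0]]';python3 -m inch '[[1,[0,0,0.1],0],[1,[0,0,0.2],0],[1,[0,0,0.3],0],[1,[0,0,0.4],0],[1,[0,0,0.5],0]]'
```

```text
clock: 12.55
tool_pos: [0.5176, 0.2008, 0.217]
eef_rot: [0.993, 0.122, 0.001, -0.0]
contact_force: [-1.6, -0.5, 7.6]
opening: 0.235
clock: 13.05
tool_pos: [0.5176, 0.2009, 0.212]
eef_rot: [0.993, 0.122, 0.001, -0.001]
contact_force: [-1.1, 0.6, 7.8]
opening: 0.233
```

```bash
python3 -m inch '[[1,[0,0,0.1],0],[1,[0,0,0.2],0],[1,[0,0,0.3],0],[1,[0,0,0.4],0],[1,[0,0,0.5],0]]';python3 -m inch '[[1,[0,0,0.1],0],[1,[0,0,0.2],0],[1,[0,0,0.3],0],[1,[0,0,0.4],0],[1,[0,0,0.5],0]]';python3 -m inch '[[1,[0,0,0.1],0],[1,[0,0,0.2],0],[1,[0,0,0.3],0],[1,[0,0,0.4],0],[1,[0,0,0.5],0]]'
```

```text
clock: 13.55
tool_pos: [0.5176, 0.2009, 0.2069]
eef_rot: [0.993, 0.122, 0.001, -0.001]
contact_force: [-1.4, -0.3, 6.3]
opening: 0.238
clock: 14.05
tool_pos: [0.5175, 0.2009, 0.2019]
eef_rot: [0.993, 0.122, 0.001, -0.0]
contact_force: [-1.0, 0.1, 6.7]
opening: 0.235
clock: 14.55
tool_pos: [0.5172, 0.2006, 0.1962]
eef_rot: [0.993, 0.122, 0.001, -0.0]
contact_force: [1.1, -0.2, -1.9]
opening: 0.242
```

```bash
python3 -m inch '[[1,[0,0,0.1],0],[1,[0,0,0.2],0],[1,[0,0,0.3],0],[1,[0,0,0.4],0],[1,[0,0,0.5],0],[1,[0,0,0.6],0],[1,[0,0,0.7],0],[1,[0,0,0.75],0]]';python3 -m inch '[[1,[0,0,0.07],0],[1,[0,0,0.14],0],[1,[0,0,0.2],0],[1,[0,0,0.2],0]]'; python3 -m inch '[[1,[0,0,0.07],0],[1,[0,0,0.14],0],[1,[0,0,0.2],0],[1,[0,0,0.2],0]]'
```

```text
clock: 15.35
tool_pos: [0.517, 0.2002, 0.1881]
eef_rot: [0.993, 0.122, -0.0, 0.0]
contact_force: [-0.0, 0.1, -1.4]
opening: 0.237
clock: 15.75
tool_pos: [0.517, 0.2002, 0.1861]
eef_rot: [0.993, 0.122, -0.0, 0.0]
contact_force: [-0.4, 0.3, -1.4]
opening: 0.238
clock: 16.15
tool_pos: [0.5169, 0.2001, 0.1841]
eef_rot: [0.993, 0.122, -0.0, 0.0]
contact_force: [-0.1, -1.0, -1.4]
opening: 0.231
```

```bash
python3 -m inch '[[1,[0,0,0.07],0],[1,[0,0,0.14],0],[1,[0,0,0.2],0],[1,[0,0,0.2],0]]';python3 -m inch '[[1,[0,0,0.05],0],[1,[0,0,0.1],0],[1,[0,0,0.15],0],[1,[0,0,0.15],0]]'
```

```text
clock: 16.55
tool_pos: [0.5169, 0.2002, 0.1821]
eef_rot: [0.993, 0.122, -0.0, 0.0]
contact_force: [0.2, -0.3, -2.3]
opening: 0.239
clock: 16.95
tool_pos: [0.5169, 0.2002, 0.1806]
eef_rot: [0.993, 0.122, -0.0, 0.0]
contact_force: [-1.2, 0.6, -1.4]
opening: 0.238
```

```bash
python3 -m inch '[[1,[0,0,0.05],0],[1,[0,0,0.1],0],[1,[0,0,0.1],0]]';python3 -m inch '[[1,[0,0,0.05],0],[1,[0,0,0.1],0],[1,[0,0,0.1],0]]'
```

```text
clock: 17.25
tool_pos: [0.517, 0.2002, 0.1798]
eef_rot: [0.993, 0.122, 0.0, 0.0]
contact_force: [0.1, 0.2, -0.3]
opening: 0.237
clock: 17.55
tool_pos: [0.5171, 0.2003, 0.1791]
eef_rot: [0.993, 0.122, 0.0, -0.0]
contact_force: [-0.9, -0.6, 5.0]
opening: 0.24
```

```bash
python3 -m inch '[[1,[0,0,0.05],0],[1,[0,0,0.07],0],[1,[0,0,0.07],0]]';python3 -m inch '[[1,[0,0,0],0],[1,[0,0,0],0],[1,[0,0,0],0],[1,[0,0,0],0],[1,[0,0,0],0]]'
```

```text
clock: 17.85
tool_pos: [0.5171, 0.2003, 0.1786]
eef_rot: [0.993, 0.122, 0.0, -0.0]
contact_force: [-2.0, -0.7, 6.7]
opening: 0.233
clock: 18.35
tool_pos: [0.5171, 0.2003, 0.1787]
eef_rot: [0.993, 0.122, 0.0, -0.0]
contact_force: [-1.2, 0.0, 7.7]
opening: 0.233
```

```bash
python3 -m inch '[[1,[0,0,0.01],0],[1,[0,0,0.01],0],[1,[0,0,0.01],0],[1,[0,0,0.01],0],[1,[0,0,0.01],0],[1,[0,0,0.01],0]]'; python3 - <<'E'
from h import *
b=[]
for n,(x,y) in (("wrist",(284,190)),("scene",(360,190))):
  im=viewer.snapshot(n)[:,:,::-1]; cv2.imwrite(f"pics/{n}8.png",im)
  w=110
  b.append(cv2.resize(im[y:y+w,x:x+w],(400,400),interpolation=cv2.INTER_CUBIC))
cv2.imwrite("pics/c8.png",np.hstack(b)); s=st(); print(s['contact_force'],s['moment'],s['clock'])
E
```

```text
clock: 18.95
tool_pos: [0.5171, 0.2003, 0.1786]
eef_rot: [0.993, 0.122, 0.0, -0.0]
contact_force: [-1.6, -1.3, 8.1]
opening: 0.234
[-1.40778482 -1.54222969  7.82944755] [-0.12561413  0.42126456  0.00835062] 19.05
```

View pics/c8.png

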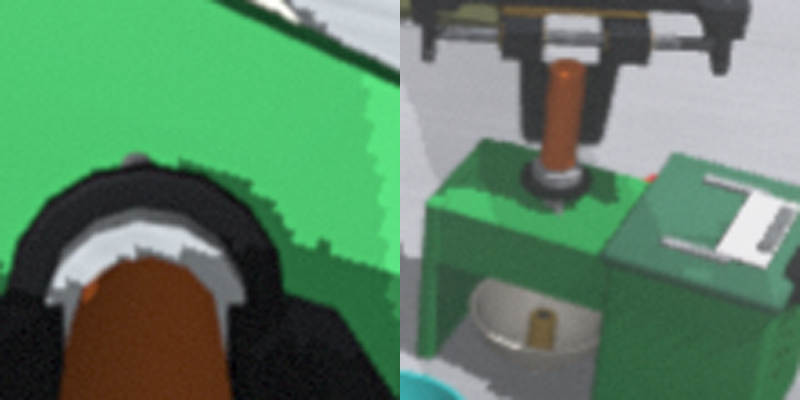

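The shoulder is seated on the collar, and the brass sleeve stands in the white bowl at scene crop (542,328). The reading has been about 8 N, plus the drift's weight, for over a second. Retract straight up.

```bash
python3 -m inch '[[1,[0,0,-0.1],0],[1,[0,0,-0.4],0],[1,[0,0,-1],0],[1,[0,0,-2],0],[1,[0,0,-3],0],[1,[0,0,-4],0],[1,[0,0,-5],0],[1,[0,0,-6.5],0],[1,[0,0,-8],0],[1,[0,0,-10],0],[1,[0,0,-11.5],0],[1,[0,0,-12],0],[1,[0,0,-12],0],[1,[0,0,-12],0]]' ; python3 - <<'E'
from h import *
s=st();print(s['tool_pos'],s['contact_force'],delta([.5145,-.141,.285]))
im=viewer.snapshot("wrist")[:,:,::-1]; cv2.imwrite("pics/w9.png",im)
cv2.imwrite("pics/c9.png",cv2.resize(im[180:280,274:374],(600,600),interpolation=cv2.INTER_CUBIC))
E
```

```text
clock: 20.45
tool_pos: [0.5165, 0.2, 0.2974]
eef_rot: [0.993, 0.122, -0.001, 0.0]
contact_force: [0.0, 0.2, -1.9]
opening: 0.241
[0.51652773 0.19996061 0.29737109] [ 1.45400301e-03  2.14547538e-01 -1.92207452e+00] [-8.43 33.04  1.26]
```

View pics/c9.png

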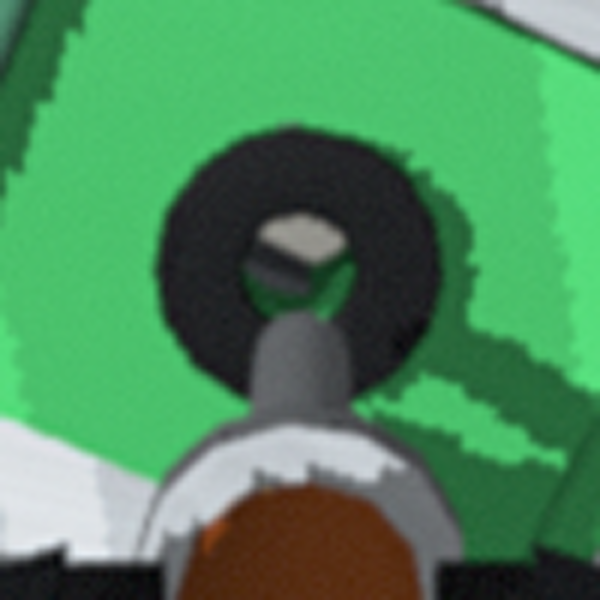

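```bash
python3 -m inch '[[1,[-0.3,1,0],0],[1,[-0.9,3.5,0],0],[1,[-1.7,6.5,0],0],[1,[-2.6,10,0],0],[1,[-3.5,13.5,0],0],[1,[-4.4,17,0],0],[1,[-5.3,20.5,0],0],[1,[-6.2,24,0],0],[1,[-7.1,27.5,0.2],0],[1,[-7.8,30,0.6],0],[1,[-8.2,32,1],0],[1,[-8.4,33,1.2],0],[1,[-8.4,33,1.2],0],[1,[-8.4,33,1.2],0],[1,[-8.4,33,1.2],0],[1,[-8.4,33,1.2],0],[1,[-8.4,33,1.2],0]]'; python3 - <<'E'
from h import *
s=st();T=s['tool_pos'];Rm=R.from_quat(s['eef_rot']).as_matrix();print(T,s['eef_rot'],delta([.5147,-.1411,.25]))
im=viewer.snapshot("wrist")[:,:,::-1]; cv2.imwrite("pics/w10.png",im)
cv2.imwrite("pics/c10.png",cv2.resize(im[180:280,274:374],(600,600),interpolation=cv2.INTER_CUBIC))
for P in (T+Rm@[-.001+.006,.0001,.115],[*(T+Rm@[-.001,.0001,.115])[:2],.08]): print(((proj("wrist",P)[0]-[274,180])*6).round())
E
```

```text
clock: 22.2
tool_pos: [0.5153, -0.1394, 0.2861]
eef_rot: [0.992, 0.122, 0.0, -0.0]
contact_force: [-0.5, -0.3, -2.3]
opening: 0.236
[ 0.51528184 -0.13944714  0.28610137] [ 9.92486359e-01  1.22355215e-01  1.61800632e-04 -4.11170229e-05] [-0.1   0.15  3.61]
[296. 307.]
[297. 214.]
```

View pics/c10.png

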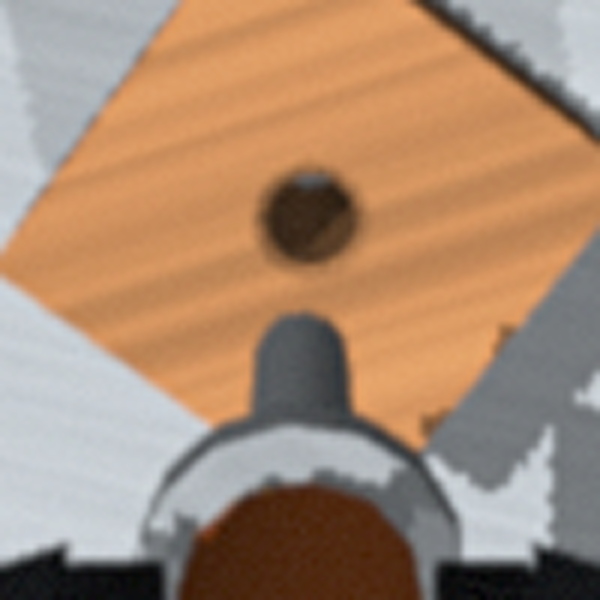

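```bash
python3 -m inch '[[1,[-0.05,0.13,0.5],0],[1,[-0.05,0.13,2],0],[1,[-0.05,0.13,4],0],[1,[-0.05,0.13,5.5],0],[1,[-0.05,0.13,6.5],0],[1,[-0.05,0.13,7],0],[1,[-0.05,0.13,7],0],[1,[-0.05,0.13,7],0]]'; python3 - <<'E'
from h import *
s=st();T=s['tool_pos'];print(T,s['contact_force'])
b=[]
for n,(x,y,w) in (("wrist",(284,190,80)),("scene",(225,170,100))):
  im=viewer.snapshot(n)[:,:,::-1]; b.append(cv2.resize(im[y:y+w,x:x+w],(400,400),interpolation=cv2.INTER_CUBIC))
cv2.imwrite("pics/c11.png",np.hstack(b))
E
```

```text
clock: 23.05
tool_pos: [0.5153, -0.1418, 0.2163]
eef_rot: [0.993, 0.122, 0.0, 0.0]
contact_force: [-0.7, -0.4, -2.6]
opening: 0.24
[ 0.51533859 -0.14176562  0.21634311] [-0.68094006 -0.4196722  -2.60719631]
```

View pics/c11.png

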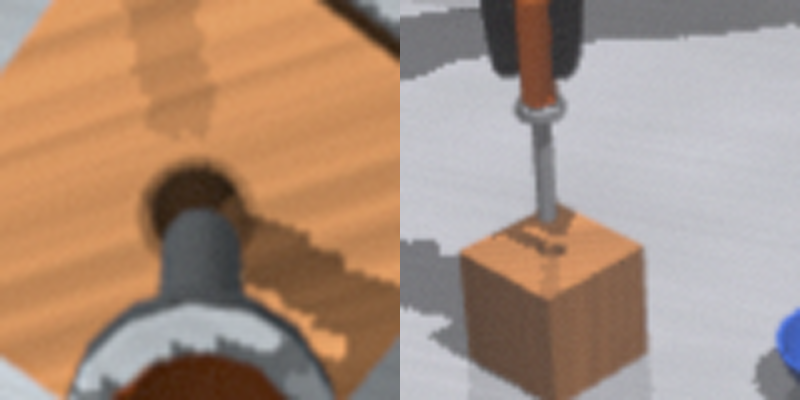

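```bash
python3 -m inch '[[1,[-0.04,-0.08,0.2],0],[1,[-0.04,-0.08,0.5],0],[1,[-0.04,-0.08,0.8],0],[1,[-0.04,-0.08,1],0],[1,[-0.04,-0.08,1],0]]'; python3 - <<'E'
from h import *
im=viewer.snapshot("wrist")[:,:,::-1]
cv2.imwrite("pics/c12.png",cv2.resize(im[190:270,284:364],(400,400),interpolation=cv2.INTER_CUBIC))
E
```

```text
clock: 23.65
tool_pos: [0.5141, -0.141, 0.2055]
eef_rot: [0.993, 0.122, -0.0, -0.0]
contact_force: [0.2, -0.7, -1.2]
opening: 0.233
```

View pics/c12.png

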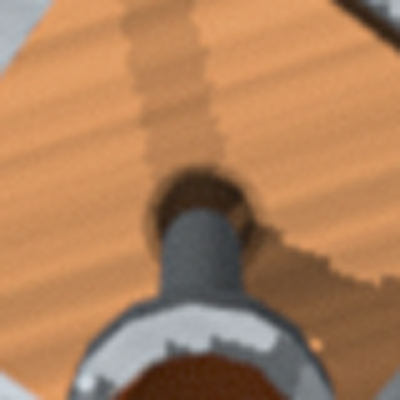

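Centred: hole at 201, rod at 201. Inserting.

```bash
python3 -m inch '[[1,[0,0,0.3],0],[1,[0,0,0.6],0],[1,[0,0,0.9],0],[1,[0,0,1.2],0],[1,[0,0,1.5],0],[1,[0,0,1.8],0],[1,[0,0,2],0]]'; python3 -m inch '[[1,[0,0,0.5],0],[1,[0,0,1],0],[1,[0,0,1.5],0],[1,[0,0,2],0],[1,[0,0,2.5],0],[1,[0,0,3],0],[1,[0,0,3.5],0],[1,[0,0,4],0],[1,[0,0,4.5],0],[1,[0,0,5],0],[1,[0,0,5.3],0],[1,[0,0,5.5],0],[1,[0,0,5.5],0]]'
```

```text
clock: 24.4
tool_pos: [0.5143, -0.141, 0.1856]
eef_rot: [0.993, 0.122, -0.0, -0.0]
contact_force: [0.2, 0.3, -2.0]
opening: 0.236
clock: 25.7
tool_pos: [0.5143, -0.141, 0.1307]
eef_rot: [0.993, 0.122, -0.0, -0.0]
contact_force: [0.1, -0.2, -2.0]
opening: 0.236
```

Contact is expected near TCP z 0.1226; feeling for it.

```bash
python3 -m inch '[[1,[0,0,0.15],0],[1,[0,0,0.3],0],[1,[0,0,0.45],0],[1,[0,0,0.6],0],[1,[0,0,0.6],0]]'; python3 -m inch '[[1,[0,0,0.07],0],[1,[0,0,0.13],0],[1,[0,0,0.13],0]]'; python3 -m inch '[[1,[0,0,0.05],0],[1,[0,0,0.07],0],[1,[0,0,0.07],0]]'
```

```text
clock: 26.2
tool_pos: [0.5142, -0.141, 0.1247]
eef_rot: [0.993, 0.122, -0.0, -0.0]
contact_force: [0.3, -0.6, -1.0]
opening: 0.241
clock: 26.5
tool_pos: [0.5143, -0.141, 0.1236]
eef_rot: [0.993, 0.122, -0.0, 0.0]
contact_force: [0.2, 0.3, -1.9]
opening: 0.235
clock: 26.8
tool_pos: [0.5143, -0.141, 0.1229]
eef_rot: [0.993, 0.122, -0.0, 0.0]
contact_force: [0.7, -0.3, -2.0]
opening: 0.235
```

```bash
python3 -m inch '[[1,[0,0,0.05],0],[1,[0,0,0.05],0]]'; python3 -m inch '[[1,[0,0,0.05],0],[1,[0,0,0.05],0]]'
```

```text
clock: 27.0
tool_pos: [0.5144, -0.1411, 0.1226]
eef_rot: [0.993, 0.122, 0.0, 0.0]
contact_force: [-0.8, 0.4, 1.7]
opening: 0.238
clock: 27.2
tool_pos: [0.5145, -0.1411, 0.1226]
eef_rot: [0.993, 0.122, 0.0, 0.0]
contact_force: [-2.0, 0.5, 7.2]
opening: 0.235
```

The shoulder is on the rack. Release and rise.

```bash
python3 -m inch '[[0.7,[0,0,-0.05],0],[0.6,[0,0,-0.05],0],[0.4,[0,0,-0.05],0],[0.2,[0,0,-0.05],0],[0,[0,0,-0.05],0],[0,[0,0,-0.05],0],[0,[0,0,-0.05],0],[0,[0,0,-0.05],0],[0,[0,0,-0.05],0],[0,[0,0,-0.05],0]]'; python3 -m inch '[[0,[0,0,-0.5],0],[0,[0,0,-2],0],[0,[0,0,-4.5],0],[0,[0,0,-7.5],0],[0,[0,0,-10.5],0],[0,[0,0,-13],0],[0,[0,0,-15],0],[0,[0,0,-15],0],[0,[0,0,-15],0]]'; python3 - <<'E'
from h import *
ims={}
for n in ("wrist","scene","top"):
  ims[n]=viewer.snapshot(n)[:,:,::-1].copy(); cv2.imwrite(f"pics/{n}13.png",ims[n])
f=lambda n,x,y,w:cv2.resize(ims[n][y:y+w,x:x+w],(400,400),interpolation=cv2.INTER_CUBIC)
cv2.imwrite("pics/c13.png",np.hstack([f("scene",225,190,90),f("scene",360,210,110)]))
a=cv2.imread("pics/scene0.png"); print(cv2.absdiff(a,ims["scene"])[225:].max(axis=2).__gt__(40).sum())
E
```

```text
clock: 28.2
tool_pos: [0.5144, -0.141, 0.1224]
eef_rot: [0.993, 0.122, 0.0, 0.0]
contact_force: [-0.2, 0.1, 0.1]
opening: 0.998
clock: 29.1
tool_pos: [0.5141, -0.141, 0.2724]
eef_rot: [0.993, 0.122, 0.0, 0.0]
contact_force: [-0.1, 0.1, 0.4]
opening: 0.999
1031
```

View pics/c13.png

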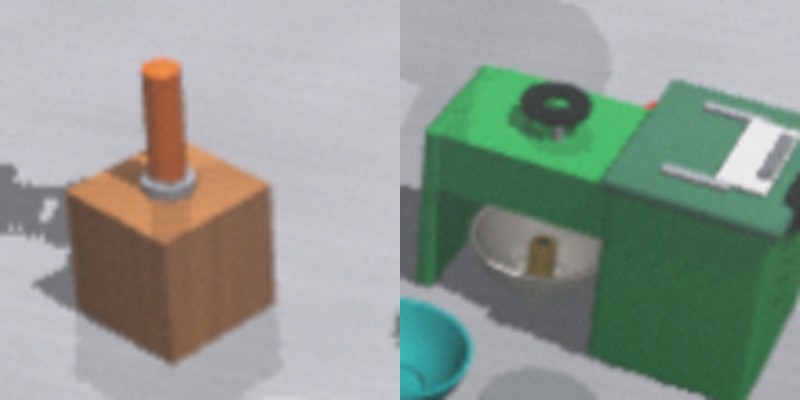

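View pics/scene13.png

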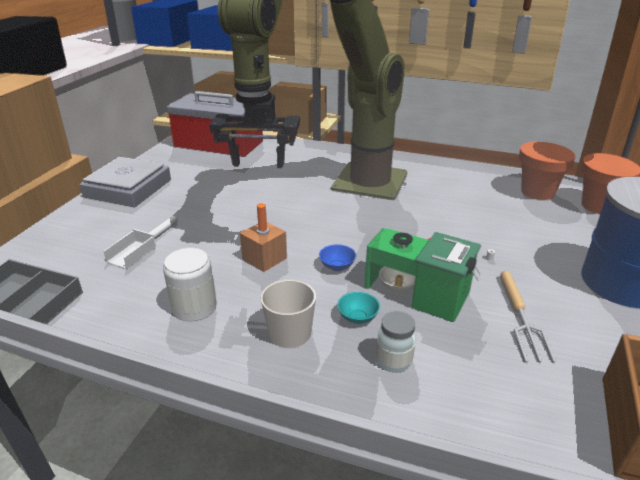

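The drift stands in the rack with its shoulder down at (262,232). The sleeve is in the white bowl at (398,280), everything else is where it was, and the gripper is clear. Handing in.

```bash
python3 - <<'E'
from plant import r
print(r.finish_job())
E
```

```text
the job is handed in; nothing more can be done
None
```

The job is done and handed in at about 29 s, with no verdict reported.

- **Sleeve:** I pushed the drift down through the throat. The readings while the sleeve slid were about 6 to 9 N, roughly 2 N more on the sleeve with the drift's weight added. The force then dropped to nothing. The last scene picture shows the sleeve standing in the white bowl.
- **Collar:** The shoulder met the collar at a height of about 136 to 137 mm. I held it there for over a second at readings of about 7 to 8 N, which is roughly 9 to 10 N on the collar with the drift's weight added.
- **Rack:** The drift is back in its rack. The gripper was at the same height (0.1226 m) as when it first gripped the drift, and the picture shows the shoulder on the wood. The gripper is open and clear above it.
- **Everything else:** The bowl and the other things look unmoved. I judged that by eye, because the pixel comparison with the first picture also counted the arm's shadow and the sleeve.
- **What disagreed:** In three places the arm's measured position was 1 to 3 mm off what I commanded just after a move. I corrected each one from the wrist camera before inserting the drift.
- **Not checked:** Forces were read only at the end of each short move, so any brief peaks in between were not seen.

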